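# Set a board out for sawing over the end of the saw rest

## Robot

A 6-joint arm with a two-finger parallel gripper is mounted at the origin on a cart in front of the work surface, level with it; the furniture and walls round the work are solid. World frame = base frame: x ahead of the robot, y to its left, z up, the work surface at z = 0. Lengths are in mm, angles in rad, forces in N, time in s.
With the tool pointing down it reaches from about 275 to 750 mm from the base axis. Payload 10.2 kg.
Tool frame: the origin (TCP) lies on the front face of the gripper's body, between the roots of the fingers; the fingertips stand 73 mm ahead of it and the grasp point (between the pads) lies 54 mm ahead of it; z points along the fingers, y is the line along which they close (so a half turn about z gives the same grasp; the last joint's range is limited). The gripper opens to 85 mm and grips with 20 to 120 N. Pads are 22 mm wide; open, the fingers measure 114 mm over their backs; the gripper's body (76 mm by 85 mm) begins 54 mm behind the grasp point. The pads swing forward as they close: fully open they stand 13 mm farther back than shut.
Start: joints at [-1.551, 0.313, 1.498, -0, 1.331, -0.223], TCP at [126.208, -509.611, 303.894] pointing down, gripper open.
Joint ranges: [-2.94, 2.94], [-0.97, 2.17], [0.19, 2.56], [-1.23, 4.37], [0.02, 3.11], [-2.88, 2.88]. Speed limits (rad/s): [2.39, 2.39, 3.01, 3.14, 3.14, 3.14].

## Interface

Orientations are given as a unit quaternion [w, x, y, z].
In Python, from rig import * gives the robot as it stands.
- The arm moves only by the tool step_arm, never from a script. Its argument "plan" is a list of rows, each an object with "offset": the shift along the tool's x, y, z in cm, a list of three; "rot": the turn, a rotation vector about the tool's x, y, z in degrees, a list of three; "gripper": the finger opening in cm, from 0 to 8.54. In form: [{"offset": [x, y, z], "rot": [wx, wy, wz], "gripper": gripper}, ...]. A call has 1 to 12 rows; each row is the pose to reach, as a shift and turn from the pose commanded when the call began, along the tool's axes at that moment; what a row does not reach only later rows make up. A row lasts 1/10 s, in which the tool goes at most 50 mm and 8.59 degrees, less where a joint would pass 70% of its speed; a pose out of reach is approached as far as the arm can. A call with a gripper value outside its range is refused whole. The fingers move at their own pace and stop on an object; "squeeze" is the grip in N (left out, the last holds). Time passes only in rows, so rows that repeat a pose let the fingers close. It gives the time, the measured TCP pose, the force, the opening and the grip force at its end, in the units of the state.
- sense(): the state, without advancing time (a new reading comes with each control period).
- capture(name): name is "scene" or "top"; returns a dict with "color" (400x640x3 uint8, red, green, blue), "depth" (400x640 float32, mm along the optical axis (not along the pixel's ray), 0 where there is no reading), "vertical_fov" (degrees; the focal length in pixels is half the picture's height over the tangent of half this angle, whatever the lens; pixels are square), "cx", "cy" (the principal point, pixels), "rvec" (rotation vector, rad) and "tvec" (3), from world to camera coordinates, as OpenCV has them. Camera axes: x right, y down, z forward; pixel columns grow to the right and rows downward; lengths in mm; the calibration is good to about 2 mm. A picture is of the moment at which its call begins.
- finish_job(): hands the job in; it is judged then, once.
The state is a dict: "time_s": time; "joints": joint angles; "dq": joint speeds; "tau": joint torques, N m; "eef_pos": TCP position; "ee_rot": TCP orientation; "force": force on the tool from outside, world axes, zero at the start; "wrist_torque": the same for the moment, N m; "grip_width": opening from 0.0 (shut) to 1.0 (fully open); "grip_force": force on a finger pad.
Only numpy, scipy, OpenCV 4.12 (cv2) and the standard library are available. Lean on these libraries where they do the work, as an engineer would, in place of code of your own. Each camera call takes 0.05 s, during which the arm holds its last target. There are 200 camera calls.

## Task

Lay the wooden board centred along the narrow raised saw rest, its red end pointing out past the rest's yellow end, and let go so that it lies there balanced. Then take it by its plain end and slide it outward along the rest, without lifting it or letting it tip, until the pencil line stands right over the yellow end of the rest. Finish while still holding it there, level and down on the rest, your hand on the plain side of the line over the rest; leave the other things around alone.

Things in the scene. Friction and masses are not known exactly. Their poses are not given: they have to be found in the camera images.
- board: Loose light wooden board, 300 x 48 x 20 mm, about 0.22 kg. Origin: centre of its underside; x along its length toward the red-painted end (last 25 mm red), y across its width, z up. A black pencil line runs round it at x = -35 mm (185 mm from the red end, 115 mm from the plain end). It starts lying flat on the bench.
- board_line (a point): Point on the board's underside, midway across its width, at the pencil line. Axes as the board's.
- red_end (a point): Point on the board's underside, midway across its width, at the tip of the red end (150 mm from the board's centre).
- rest: Saw rest fixed to the bench: grey foot plate 160 x 100 mm and web, carrying a level dark wooden rail 180 mm long, 34 mm wide, 16 mm thick, whose flat top is 70 mm above the bench (the rail is narrower than the board). Origin: under its centre on the bench; x along the rail toward its yellow end (the outer end; last 10 mm yellow), y across, z up.
- rest_end (a point): Middle of the top edge at the yellow end of the rail: 90 mm from the rest's centre along its x, 70 mm above the bench. Axes as the rest's.
- tape_measure: Bystander: yellow tape measure, 86 x 38 x 62 mm, loose. Origin: centre of its underside.
- screwdriver_red: Bystander: red screwdriver, 181 mm long, 22 mm high, lying loose on the bench. Origin: centre of its underside.
- blade_box: Bystander: red and brown carton, 66 x 115 x 71 mm, loose. Origin: centre of its underside.
- pliers_blue: Bystander: pliers with blue handles, 187 mm long, 13 mm high, lying loose. Origin: centre of its underside.

How it is judged:
By the outcome, as a careful person would: the job done as asked, in the order asked, and still so for the second after the job is handed in, while the arm keeps its last pose, push and grip.
It also fails if it takes over 45 s, if anything falls off the work surface, if the arm or the gripper's body presses on something with over 40 N, if the wrist force passes 120 N, or if a joint passes its speed limit or range.

## Working session

There is one attempt and no reset: what is moved stays moved. The work goes in short steps, Python scripts to look and compute and a tool call to move; the robot and the scene stay as the last step left them, time stands still between calls to the robot, and variables do not carry over. Pictures are saved under pics/ and viewed, at most 10 in all, crops included, and the job is handed in when it is done.

Besides the shell and the picture viewer there is one more tool, called after "Emit:" as name(argument=value, ...) on one line, values as JSON. step_arm: Moves the arm, as the interface text tells. Its arguments: {"type":"object","properties":{"plan":{"type":"array"},"squeeze":{"type":"number"}},"required":["plan"]}

```bash
mkdir -p pics; cat > h.py <<'E'
from rig import *
import numpy as np, cv2, pickle
from scipy.spatial.transform import Rotation as R
def cap(n,save=None):
    c=capture(n)
    if save: cv2.imwrite(f'pics/{save}.png',c['color'][:,:,::-1])
    return c
def world(c):
    d=c['depth'];f=200/np.tan(np.radians(c['vertical_fov'])/2)
    v,u=np.mgrid[0:400,0:640]
    p=np.stack([(u-c['cx'])/f*d,(v-c['cy'])/f*d,d],-1)
    Rm=cv2.Rodrigues(np.array(c['rvec'],float))[0]
    P=(p-np.array(c['tvec']).ravel())@Rm
    P[d==0]=np.nan
    return P
E
python3 - <<'E'
from h import *
for n in('top','scene'):
    c=cap(n,n+'0'); pickle.dump(c,open(n+'.pkl','wb'))
    P=world(c); print(n,np.nanmin(P.reshape(-1,3),0),np.nanmax(P.reshape(-1,3),0))
s=sense();print(s)
E
```

```text
top [ -364.18168602 -1850.72762512  -939.73625732] [ 941.33764271 1548.8036355  1105.84347366]
scene [ -842.78374849 -2547.80024941  -927.89719621] [ 956.22379898 1240.05962291  902.57307281]
{'time_s': 0.1, 'joints': array([-1.55138603e+00,  3.13433973e-01,  1.49837138e+00,  5.79208402e-06,
        1.33100767e+00, -2.23384320e-01]), 'dq': array([ 7.01689165e-05, -5.00703715e-04, -2.43586637e-03,  5.82793276e-06,
        1.92364614e-03, -1.09434623e-03]), 'tau': array([ 2.70466116e-03, -4.12900651e+01, -2.60146576e+01, -2.65128656e-04,
        2.93164790e-03, -1.36476712e-05]), 'eef_pos': array([ 126.21277182, -509.45079327,  303.367956  ]), 'ee_rot': array([-6.06725050e-04,  9.92640291e-01,  1.21098641e-01,  6.49209631e-05]), 'force': array([ 0.19081002, -0.00277732, -1.07651715]), 'wrist_torque': array([ 0.00640838, -0.05298368,  0.0423869 ]), 'grip_force': 0.0, 'grip_width': 0.9981777651921122}
```

View pics/top0.png

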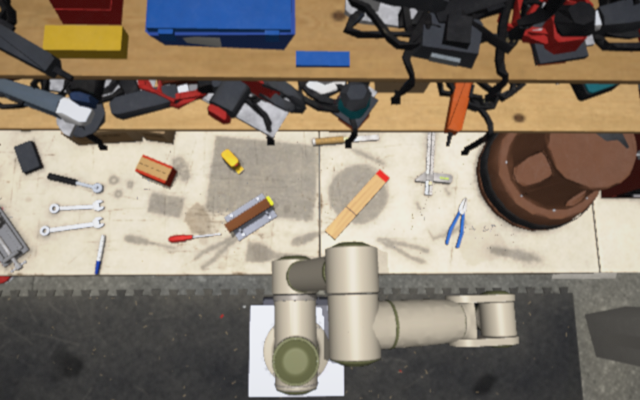

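View pics/scene0.png

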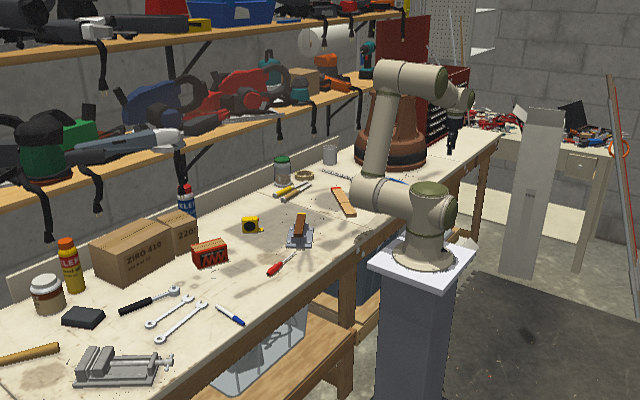

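The top view shows the board from (332,235) to its red end at (385,174). The rest's rail runs from (228,227) to its yellow end at (270,200), and the shelves overhang beyond row 130.

```bash
cat >> h.py <<'E'
def rect(P,box,zlo,zhi):
    u0,v0,u1,v1=box;Q=P[v0:v1,u0:u1].reshape(-1,3)
    Q=Q[(Q[:,2]>zlo)&(Q[:,2]<zhi)]
    r=cv2.minAreaRect(Q[:,:2].astype(np.float32))
    b=cv2.boxPoints(r); e=[b[1]-b[0],b[2]-b[1]]; L=max(e,key=np.linalg.norm)
    return np.array(r[0]),r[1],np.degrees(np.arctan2(L[1],L[0])),np.median(Q[:,2]),len(Q)
def sees(P,c,pix): print([(p,P[p[1],p[0]].round(0).tolist()) for p in pix])
E
python3 - <<'E'
from h import *
c=pickle.load(open('top.pkl','rb'));P=world(c)
print('bench',np.nanmedian(P[210:230,290:315,2]))
print('board',rect(P,(320,163,395,242),12,40))
print('rail',rect(P,(220,190,282,240),60,85))
sees(P,c,[(270,200),(228,227),(385,174),(332,235),(232,160),(155,168),(320,100),(320,125),(300,140),(185,239)])
for n,(lo,hi) in {'yel':(( 20,150,100),(35,255,255)),'red':((0,170,100),(6,255,255))}.items():
    h=cv2.cvtColor(c['color'],cv2.COLOR_RGB2HSV);m=cv2.inRange(h,lo,hi)>0
    b=np.zeros_like(m); 
    if n=='yel': b[190:215,255:285]=1
    else: b[160:195,365:400]=1
    print(n,np.nanmean(P[m&b],0),(m&b).sum())
d=P[150:245:1,325:395]
# board axis stats
b=P[163:242,320:395].reshape(-1,3);b=b[(b[:,2]>12)&(b[:,2]<40)];print(b.mean(0))
r=P[190:240,220:282].reshape(-1,3);r=r[(r[:,2]>60)&(r[:,2]<85)];print(r.mean(0))
big=cv2.resize(c['color'][120:260,200:440],None,fx=3.3,fy=3.3,interpolation=cv2.INTER_CUBIC);cv2.imwrite('pics/crop.png',big[:,:,::-1])
E
```

```text
bench -0.4693430242240739
board (array([ 484.57769775, -223.57940674]), (141.46673583984375, 300.05999755859375), np.float32(-54.164654), np.float64(19.53934370535142), 1060)
rail (array([455.29779053, 165.4928894 ]), (35.85075378417969, 179.76510620117188), np.float32(-56.716156), np.float64(69.43125174928994), 540)
[((270, 200), [505.0, 94.0, 68.0]), ((228, 227), [411.0, 235.0, 70.0]), ((385, 174), [609.0, -316.0, 20.0]), ((332, 235), [389.0, -122.0, 20.0]), ((232, 160), [648.0, 228.0, 63.0]), ((155, 168), [617.0, 492.0, 70.0]), ((320, 100), [712.0, -66.0, 466.0]), ((320, 125), [645.0, -66.0, 450.0]), ((300, 140), [744.0, -9.0, -7.0]), ((185, 239), [375.0, 388.0, 26.0])]
yel [500.79695194  96.36162047  69.05322187] 36
red [ 603.2546561  -305.39332017   18.46599598] 56
[ 498.58478199 -211.77128592   19.69655086]
[454.54342621 165.59022654  69.67971773]
```

View pics/crop.png

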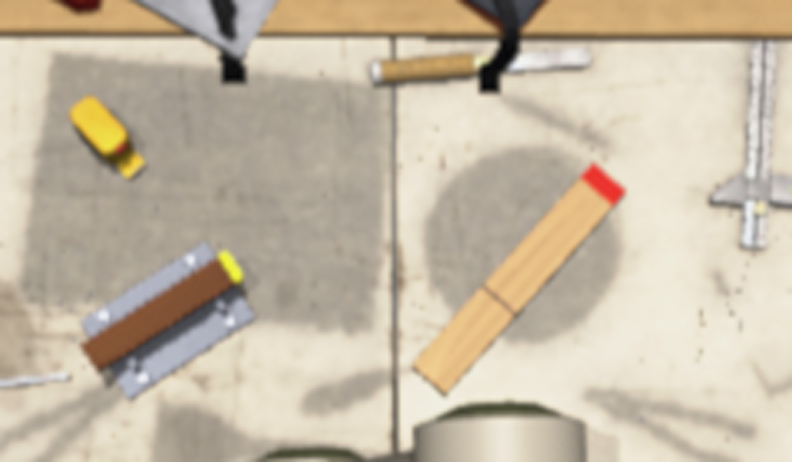

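The crop shows the board's pencil line at about (500,302), its red end at (604,184) and the rail's yellow end at (231,267). The first board rectangle picked up arm pixels, so I'll refine it and work out the first move.

```bash
cat >> h.py <<'E'
def fit(P,box,zlo,zhi):
    m=np.zeros((400,640),np.uint8);u0,v0,u1,v1=box
    Z=P[...,2];m[v0:v1,u0:u1]=((Z>zlo)&(Z<zhi))[v0:v1,u0:u1]
    n,l,st,_=cv2.connectedComponentsWithStats(m,connectivity=4);k=1+np.argmax(st[1:,4])
    Q=P[l==k];r=cv2.minAreaRect(Q[:,:2].astype(np.float32));b=cv2.boxPoints(r)
    L=max([b[1]-b[0],b[2]-b[1]],key=np.linalg.norm);a=np.degrees(np.arctan2(L[1],L[0]))
    vx,vy=cv2.fitLine(Q[:,:2].astype(np.float32),cv2.DIST_L2,0,.01,.01)[:2].ravel()
    return np.round(r[0],1),np.round(r[1],1),round(float(a),2),round(float(np.degrees(np.arctan2(vy,vx))),2),Q.mean(0).round(1),len(Q)
def move(pos,yaw,s=None):
    "tool-frame offset (cm) and rotvec (deg) to TCP pos, tool straight down, tool x at yaw deg"
    s=s or sense();w,x,y,z=s['ee_rot'];A=R.from_quat([x,y,z,w])
    T=R.from_euler('z',yaw,degrees=True)*R.from_euler('x',180,degrees=True)
    print('offset',(A.inv().apply(np.array(pos)-s['eef_pos'])/10).round(2),'rot',(A.inv()*T).as_rotvec(degrees=True).round(2))
E
python3 - <<'E'
from h import *
c=pickle.load(open('top.pkl','rb'));P=world(c)
print('board',fit(P,(320,163,395,237),12,30))
print('rail',fit(P,(220,190,282,240),60,85))
s=pickle.load(open('scene.pkl','rb'));S=world(s)
print('rail S',fit(S,(280,205,320,250),62,85)); print('board S',fit(S,(325,180,362,222),13,27))
E
```

```text
board (array([ 500.8, -213.6]), array([ 48. , 300.9]), -42.17, -42.37, array([ 499.9, -212.8,   19.7]), 1039)
rail (array([455.3, 165.5]), array([ 35.9, 179.8]), -56.72, -56.57, array([454.5, 165.6,  69.7]), 540)
rail S (array([453.4, 163.4]), array([ 35.6, 190.1]), -56.98, -56.64, array([449.5, 168.3,  68.4]), 205)
board S (array([ 500.1, -216.8]), array([ 53.3, 311.4]), -43.15, -42.34, array([ 490.3, -206.3,   18.7]), 301)
```

```bash
python3 -c "
from h import *
move([500.5,-213.3,200],137.7)"
```

```text
offset [ 43.45 -19.74  10.37] rot [-2.0000e-02 -8.0000e-02 -1.2379e+02]
```

Emit:
step_arm(plan=[{"offset":[43.45,-19.74,10.4],"rot":[0,0,-123.8],"gripper":8.5},{"offset":[43.45,-19.74,10.4],"rot":[0,0,-123.8],"gripper":8.5},{"offset":[43.45,-19.74,10.4],"rot":[0,0,-123.8],"gripper":8.5},{"offset":[43.45,-19.74,10.4],"rot":[0,0,-123.8],"gripper":8.5},{"offset":[43.45,-19.74,10.4],"rot":[0,0,-123.8],"gripper":8.5},{"offset":[43.45,-19.74,10.4],"rot":[0,0,-123.8],"gripper":8.5},{"offset":[43.45,-19.74,10.4],"rot":[0,0,-123.8],"gripper":8.5},{"offset":[43.45,-19.74,10.4],"rot":[0,0,-123.8],"gripper":8.5},{"offset":[43.45,-19.74,10.4],"rot":[0,0,-123.8],"gripper":8.5},{"offset":[43.45,-19.74,10.4],"rot":[0,0,-123.8],"gripper":8.5},{"offset":[43.45,-19.74,10.4],"rot":[0,0,-123.8],"gripper":8.5},{"offset":[43.45,-19.74,10.4],"rot":[0,0,-123.8],"gripper":8.5}])

```text
time_s: 1.3
eef_pos: [501.0, -212.4, 199.1]
ee_rot: [-0.001, 0.519, 0.855, 0.0]
force: [0.2, -0.4, -0.3]
grip_width: 0.994
grip_force: 0.0
```

```bash
python3 -c "
from h import *
print(sense()['eef_pos'],sense()['joints'])
move([500.5,-213.3,140],137.7)"
```

```text
[ 501.01085296 -212.41685968  199.08331969] [-6.16367496e-01  4.58121381e-01  1.57783058e+00 -4.21435946e-05
  1.10713236e+00 -1.09675195e+00]
offset [-0.06 -0.08  5.91] rot [ -0.03  -0.08 -20.17]
```

Emit:
step_arm(plan=[{"offset":[-0.06,-0.08,4],"rot":[0,0,-20.2],"gripper":8.5},{"offset":[-0.06,-0.08,7],"rot":[0,0,-20.2],"gripper":8.5},{"offset":[-0.06,-0.08,7],"rot":[0,0,-20.2],"gripper":8.5},{"offset":[-0.06,-0.08,9],"rot":[0,0,-20.2],"gripper":8.5},{"offset":[-0.06,-0.08,11],"rot":[0,0,-20.2],"gripper":8.5},{"offset":[-0.06,-0.08,12.1],"rot":[0,0,-20.2],"gripper":8.5},{"offset":[-0.06,-0.08,12.1],"rot":[0,0,-20.2],"gripper":8.5}])

```text
time_s: 2.0
eef_pos: [499.5, -214.1, 77.6]
ee_rot: [-0.001, 0.365, 0.931, 0.0]
force: [-0.6, 0.1, -0.2]
grip_width: 0.997
grip_force: 0.0
```

Emit:
step_arm(plan=[{"offset":[0,0,0],"rot":[0,0,0],"gripper":3},{"offset":[0,0,0],"rot":[0,0,0],"gripper":3},{"offset":[0,0,0],"rot":[0,0,0],"gripper":3},{"offset":[0,0,0],"rot":[0,0,0],"gripper":3},{"offset":[0,0,0],"rot":[0,0,0],"gripper":3},{"offset":[0,0,0],"rot":[0,0,0],"gripper":3},{"offset":[0,0,0],"rot":[0,0,0],"gripper":3},{"offset":[0,0,0],"rot":[0,0,0],"gripper":3},{"offset":[0,0,0],"rot":[0,0,0],"gripper":3},{"offset":[0,0,0],"rot":[0,0,0],"gripper":3}], squeeze=50)

```text
time_s: 3.0
eef_pos: [500.5, -214.7, 80.0]
ee_rot: [0.001, 0.364, 0.931, -0.0]
force: [-1.2, 0.1, 6.3]
grip_width: 0.55
grip_force: 52.3
```

Emit:
step_arm(plan=[{"offset":[0,0,-2],"rot":[0,0,0],"gripper":3},{"offset":[0,0,-5],"rot":[0,0,0],"gripper":3},{"offset":[0,0,-9],"rot":[0,0,0],"gripper":3},{"offset":[0,0,-12],"rot":[0,0,0],"gripper":3},{"offset":[0,0,-12],"rot":[0,0,0],"gripper":3},{"offset":[0,0,-12],"rot":[0,0,0],"gripper":3}])

```text
time_s: 3.6
eef_pos: [499.8, -214.2, 198.5]
ee_rot: [-0.0, 0.365, 0.931, 0.0]
force: [0.2, -0.3, -3.6]
grip_width: 0.543
grip_force: 52.8
```

```bash
python3 - <<'E'
from h import *
s=sense();print(s['eef_pos'],s['force'],s['grip_force'],s['grip_width'])
c=cap('top','lift');P=world(c)
q=s['eef_pos'][2]
print(q,fit(P,(300,120,410,250),110,160))
m=P[150:250,310:400].reshape(-1,3);print(np.histogram(m[:,2],bins=range(0,320,10))[0])
move([455,165.5,200],123.35)
E
```

```text
[ 499.78515162 -214.2253763   198.52702665] [ 0.15467354 -0.34306897 -3.55403273] 52.84327447414398 0.5425256159409463
198.52702665034028 (array([ 597.5, -301.5]), array([48.6, 38.2]), 50.43, 53.69, array([ 598.8, -301.6,  137. ]), 145)
[1836   29    0    0    0    0    0    0    0    0    0    0    7  107
   31    0    0    0    0    0    0    0    1    1    1    0    0    0
    0    0    0]
offset [29.04 24.85 -0.18] rot [-0.03 -0.13 13.89]
```

View pics/lift.png

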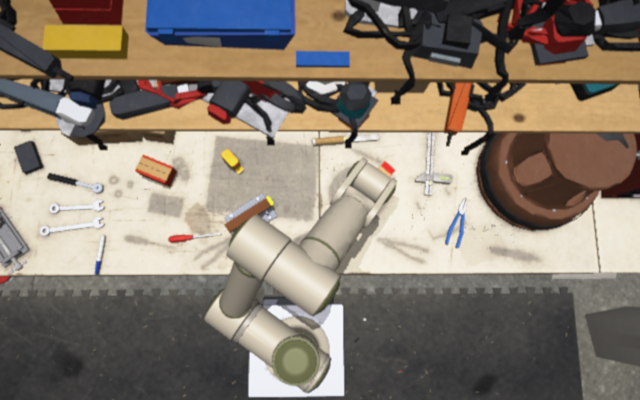

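The board is held in the gripper with its red end visible at (387,168). Next I carry it over the rest.

Emit:
step_arm(plan=[{"offset":[3,2.6,0],"rot":[0,0,1.4],"gripper":3},{"offset":[6,5.1,-0.1],"rot":[0,0,2.8],"gripper":3},{"offset":[9,7.7,-0.1],"rot":[0,0,4.2],"gripper":3},{"offset":[12,10.3,-0.1],"rot":[0,0,5.6],"gripper":3},{"offset":[15,12.8,-0.1],"rot":[0,0,7],"gripper":3},{"offset":[18,15.4,-0.1],"rot":[0,0,8.4],"gripper":3},{"offset":[21,18,-0.2],"rot":[0,0,9.8],"gripper":3},{"offset":[24,20.5,-0.2],"rot":[0,0,11.2],"gripper":3},{"offset":[27,23.1,-0.2],"rot":[0,0,12.6],"gripper":3},{"offset":[29.04,24.85,-0.2],"rot":[0,0,13.9],"gripper":3},{"offset":[29.04,24.85,-0.2],"rot":[0,0,13.9],"gripper":3},{"offset":[29.04,24.85,-0.2],"rot":[0,0,13.9],"gripper":3}])

```text
time_s: 4.85
eef_pos: [455.0, 165.2, 199.6]
ee_rot: [-0.001, 0.474, 0.881, -0.001]
force: [0.5, -0.6, -3.3]
grip_width: 0.539
grip_force: 52.9
```

```bash
python3 - <<'E'
from h import *
s=sense();print(s['eef_pos'],s['force'],s['wrist_torque'],s['grip_force'],s['joints'])
move([455,165.5,170],123.35)
c=cap('top','over');P=world(c)
c2=cap('scene','overS');S=world(c2)
A=np.array([np.cos(np.radians(-56.65)),np.sin(np.radians(-56.65))]);N=np.array([-A[1],A[0]])
for n,W in(('top',P),('scene',S)):
    W=W.reshape(-1,3);a=(W[:,:2]-[455,165.5])@A;b=(W[:,:2]-[455,165.5])@N
    for z0,z1 in((105,150),):
        m=(abs(a)<170)&(abs(b)<40)&(W[:,2]>z0)&(W[:,2]<z1)
        for lo in range(-160,160,20):
            k=m&(a>=lo)&(a<lo+20)
            if k.sum()>3: print(n,lo,k.sum(),np.percentile(W[k,2],[10,50,90]).round(1),b[k].min().round(1),b[k].max().round(1),a[k].min().round(1),a[k].max().round(1))
cv2.imwrite('pics/overSc.png',cv2.resize(c2['color'][130:290,200:440,::-1],None,fx=3.3,fy=3.3,interpolation=cv2.INTER_CUBIC))
E
```

```text
[455.00096952 165.24738012 199.59519742] [ 0.51757162 -0.56230235 -3.32342254] [-0.05055085  0.02168801 -0.05485096] 52.851664423942566 [ 1.05841071e-01  3.38977190e-01  1.75666554e+00 -2.85825127e-04
  1.04861444e+00 -4.77307201e-01]
offset [0.02 0.02 2.96] rot [-0.14 -0.06  0.07]
top -160 49 [134.9 139.2 142.9] -25.3 22.5 -151.4 -140.2
top -140 47 [134.2 140.7 145.2] -22.8 25.0 -140.0 -122.3
top 40 34 [129.3 138.4 142. ] -23.5 -0.5 40.0 59.7
top 60 79 [131.5 138.4 143.6] -23.0 25.3 60.4 79.9
top 80 91 [131.9 138.1 144. ] -24.0 24.2 80.1 99.8
top 100 88 [134.1 139.  143.4] -23.5 24.9 100.4 119.5
top 120 93 [133.7 138.3 143. ] -23.0 25.5 120.0 139.9
top 140 44 [134.8 138.4 142.3] -22.9 24.3 140.3 149.5
scene -160 73 [121.  130.9 140.7] -26.4 18.1 -153.1 -140.2
scene -140 36 [128.1 138.  140.9] -27.7 19.6 -139.9 -120.1
scene -120 35 [135.1 139.  141.6] -27.5 20.6 -119.8 -100.8
scene -100 33 [136.3 138.8 141.9] -25.5 19.1 -99.8 -80.1
scene -80 32 [134.8 138.5 141.1] -27.5 18.0 -78.4 -60.1
scene -60 31 [136.6 138.  140.9] -26.4 20.1 -59.6 -40.3
scene -40 31 [135.8 138.3 142.8] -25.1 22.0 -39.9 -21.0
scene -20 55 [135.2 139.4 145.8] -38.6 32.0 -18.8 -0.3
scene 0 27 [136.6 139.4 145.3] -37.7 32.6 1.2 19.9
scene 20 24 [136.3 138.9 141. ] -20.4 19.4 20.6 40.0
scene 40 21 [137.3 139.6 141.4] -18.7 20.8 40.6 59.6
scene 60 21 [136.  137.5 141.6] -17.3 18.9 61.5 78.8
scene 80 18 [135.  138.3 139.9] -15.0 21.6 80.2 98.0
scene 100 17 [135.5 138.9 141.4] -10.3 19.3 100.1 119.4
scene 120 5 [137.2 139.9 140.1] -0.5 20.0 121.4 128.8
```

View pics/overSc.png

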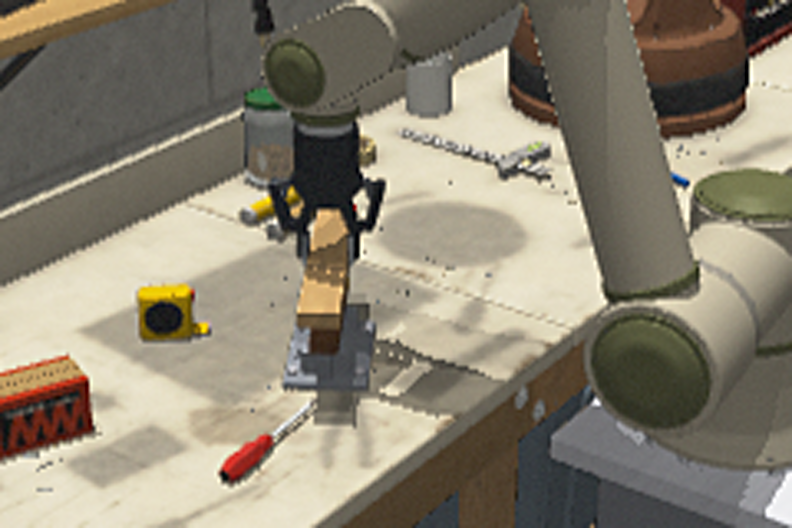

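The board hangs level and centred over the rail; its plain end is at (325,310) in the crop. I'll lower it now.

Emit:
step_arm(plan=[{"offset":[0,0,2],"rot":[0,0,0],"gripper":3},{"offset":[0,0,3.5],"rot":[0,0,0],"gripper":3},{"offset":[0,0,4.3],"rot":[0,0,0],"gripper":3},{"offset":[0,0,4.6],"rot":[0,0,0],"gripper":3},{"offset":[0,0,4.75],"rot":[0,0,0],"gripper":3},{"offset":[0,0,4.85],"rot":[0,0,0],"gripper":3},{"offset":[0,0,4.85],"rot":[0,0,0],"gripper":3},{"offset":[0,0,4.85],"rot":[0,0,0],"gripper":3}])

```text
time_s: 5.75
eef_pos: [455.7, 165.2, 152.8]
ee_rot: [0.0, 0.474, 0.88, 0.0]
force: [0.6, 0.5, -2.9]
grip_width: 0.544
grip_force: 52.8
```

Emit:
step_arm(plan=[{"offset":[0,0,0.05],"rot":[0,0,0],"gripper":3},{"offset":[0,0,0.1],"rot":[0,0,0],"gripper":3},{"offset":[0,0,0.15],"rot":[0,0,0],"gripper":3},{"offset":[0,0,0.15],"rot":[0,0,0],"gripper":3}])

```text
time_s: 6.15
eef_pos: [455.5, 165.2, 150.8]
ee_rot: [-0.0, 0.474, 0.88, -0.0]
force: [0.5, -0.3, -2.5]
grip_width: 0.547
grip_force: 52.8
```

Emit:
step_arm(plan=[{"offset":[0,0,0.05],"rot":[0,0,0],"gripper":3},{"offset":[0,0,0.1],"rot":[0,0,0],"gripper":3},{"offset":[0,0,0.1],"rot":[0,0,0],"gripper":3},{"offset":[0,0,0.1],"rot":[0,0,0],"gripper":3}])

```text
time_s: 6.55
eef_pos: [455.6, 165.2, 150.1]
ee_rot: [0.0, 0.474, 0.88, 0.0]
force: [-0.4, 1.2, 1.1]
grip_width: 0.547
grip_force: 53.2
```

Emit:
step_arm(plan=[{"offset":[0,0,0],"rot":[0,0,0],"gripper":5.2},{"offset":[0,0,0],"rot":[0,0,0],"gripper":5.8},{"offset":[0,0,0],"rot":[0,0,0],"gripper":6.8},{"offset":[0,0,0],"rot":[0,0,0],"gripper":7.5},{"offset":[0,0,0],"rot":[0,0,0],"gripper":7.5},{"offset":[0,0,0],"rot":[0,0,0],"gripper":7.5},{"offset":[0,0,0],"rot":[0,0,0],"gripper":7.5},{"offset":[0,0,-2],"rot":[0,0,0],"gripper":7.5},{"offset":[0,0,-5],"rot":[0,0,0],"gripper":8.5},{"offset":[0,0,-8],"rot":[0,0,0],"gripper":8.5},{"offset":[0,0,-8],"rot":[0,0,0],"gripper":8.5},{"offset":[0,0,-8],"rot":[0,0,0],"gripper":8.5}])

```text
time_s: 7.75
eef_pos: [455.5, 165.2, 229.9]
ee_rot: [0.0, 0.475, 0.88, 0.0]
force: [0.0, -0.7, -0.0]
grip_width: 0.995
grip_force: 0.0
```

```bash
cat >> h.py <<'E'
A=np.array([np.cos(np.radians(-56.65)),np.sin(np.radians(-56.65))]);N=np.array([-A[1],A[0]])
def along(W,z0,z1,n):
    W=W.reshape(-1,3);a=(W[:,:2]-[455,165.5])@A;b=(W[:,:2]-[455,165.5])@N
    m=(abs(a)<300)&(abs(b)<40)&(W[:,2]>z0)&(W[:,2]<z1)
    for lo in range(-160,300,20):
        k=m&(a>=lo)&(a<lo+20)
        if k.sum()>3: print(n,lo,k.sum(),np.percentile(W[k,2],[10,50,90]).round(1),b[k].min().round(1),b[k].max().round(1),a[k].min().round(1),a[k].max().round(1))
E
python3 - <<'E'
from h import *
s=sense();print(s['eef_pos'],s['force'],s['grip_force'],s['grip_width'])
along(world(cap('top','rel')),80,100,'top')
along(world(cap('scene','relS')),80,100,'scene')
g=np.r_[np.array([455,165.5])-100*A,200];print(g)
move(g,123.35)
E
```

```text
[455.48361764 165.16816743 229.92157833] [ 0.02923933 -0.74675585 -0.04455676] 0.0 0.9952133502144116
top -160 30 [81.9 88.4 93.5] -23.2 22.3 -150.2 -140.3
top 20 10 [86.7 90.1 94.3] -24.4 -7.2 33.9 39.7
top 40 52 [83.8 89.8 94.2] -22.8 11.0 40.4 60.0
top 60 80 [83.6 89.5 94.5] -23.9 25.4 60.1 79.9
top 80 83 [85.2 90.6 94.7] -22.8 24.8 80.7 99.9
top 100 81 [84.5 90.1 95.3] -22.6 25.9 100.0 119.6
top 120 83 [84.8 89.2 93.7] -21.7 26.3 120.2 139.9
top 140 38 [83.9 88.8 93.9] -21.5 25.2 140.8 149.8
scene -160 36 [81.7 85.9 91.1] -25.8 18.8 -153.3 -140.8
scene -140 39 [85.9 88.1 90.6] -27.5 21.1 -139.4 -120.2
scene -120 35 [85.9 89.1 92.1] -26.8 19.2 -119.4 -100.1
scene -100 31 [86.9 89.8 91.2] -24.0 21.1 -99.9 -80.4
scene -80 32 [86.5 89.1 91.7] -26.8 19.3 -79.6 -60.7
scene -60 31 [86.3 88.4 91. ] -25.9 20.9 -59.8 -40.3
scene -40 29 [87.2 89.4 91.1] -24.0 19.9 -39.7 -20.0
scene -20 30 [86.1 89.4 92.3] -26.2 21.0 -19.1 -0.3
scene 0 27 [85.7 87.7 91.1] -24.9 19.5 0.2 19.7
scene 20 27 [85.9 88.3 90.9] -22.7 21.5 21.6 38.8
scene 40 25 [85.6 88.7 91.7] -25.8 18.5 40.2 58.0
scene 60 27 [85.7 89.1 92.2] -24.4 20.9 60.0 79.2
scene 80 28 [85.4 87.9 91.9] -23.2 21.8 80.2 99.6
scene 100 21 [86.5 88.9 91.9] -25.0 20.5 100.6 119.7
scene 120 26 [86.4 89.6 91.9] -24.9 22.6 120.3 139.8
scene 140 11 [85.7 88.1 90.4] -23.4 18.6 140.7 154.7
[400.02480116 249.03279304 200.        ]
offset [1.004e+01 1.000e-02 2.900e+00] rot [-0.1  -0.05 -0.01]
```

The board lies level and centred on the rail. Next is its plain end.

Emit:
step_arm(plan=[{"offset":[5,0,0],"rot":[0,0,0],"gripper":8.5},{"offset":[10,0,0],"rot":[0,0,0],"gripper":8.5},{"offset":[10,0,0],"rot":[0,0,0],"gripper":8.5},{"offset":[10,0,2],"rot":[0,0,0],"gripper":8.5},{"offset":[10,0,4],"rot":[0,0,0],"gripper":8.5},{"offset":[10,0,6],"rot":[0,0,0],"gripper":8.5},{"offset":[10,0,7],"rot":[0,0,0],"gripper":8.5},{"offset":[10,0,7.9],"rot":[0,0,0],"gripper":8.5},{"offset":[10,0,7.9],"rot":[0,0,0],"gripper":8.5},{"offset":[10,0,7.9],"rot":[0,0,0],"gripper":8.5}])

```text
time_s: 8.85
eef_pos: [400.8, 248.7, 151.2]
ee_rot: [0.0, 0.475, 0.88, 0.0]
force: [0.4, -0.2, 0.0]
grip_width: 0.992
grip_force: 0.0
```

```bash
python3 - <<'E'
from h import *
s=sense();print(s['eef_pos'],s['force'])
c=pickle.load(open('top.pkl','rb'))
g=np.r_[np.array([455,165.5])-100*A,150.5];move(g,123.35)
E
```

```text
[400.8289256  248.72032948 151.24275207] [ 0.44062841 -0.23546457  0.01866813]
offset [ 0.07 -0.05  0.07] rot [ 0.03  0.01 -0.01]
```

Emit:
step_arm(plan=[{"offset":[0,-0.03,0.05],"rot":[0,0,0],"gripper":7},{"offset":[0,-0.03,0.05],"rot":[0,0,0],"gripper":6},{"offset":[0,-0.03,0.05],"rot":[0,0,0],"gripper":5.4},{"offset":[0,-0.03,0.05],"rot":[0,0,0],"gripper":5},{"offset":[0,-0.03,0.05],"rot":[0,0,0],"gripper":4.8},{"offset":[0,-0.03,0.05],"rot":[0,0,0],"gripper":4.6},{"offset":[0,-0.03,0.05],"rot":[0,0,0],"gripper":4.4},{"offset":[0,-0.03,0.05],"rot":[0,0,0],"gripper":3},{"offset":[0,-0.03,0.05],"rot":[0,0,0],"gripper":3},{"offset":[0,-0.03,0.05],"rot":[0,0,0],"gripper":3}], squeeze=60)

```text
time_s: 9.85
eef_pos: [400.4, 248.6, 150.9]
ee_rot: [0.0, 0.475, 0.88, 0.0]
force: [-2.9, -0.9, 6.4]
grip_width: 0.54
grip_force: 60.7
```

```bash
python3 - <<'E'
from h import *
s=sense();print(s['eef_pos'],s['force'],s['wrist_torque'],s['grip_force'],s['grip_width'])
along(world(cap('top')),80,100,'top')
along(world(cap('scene')),80,100,'scene')
g=np.r_[s['eef_pos'][:2]+125*A,s['eef_pos'][2]];move(g,123.35)
E
```

```text
[400.37628046 248.57525688 150.94993477] [-2.94624684 -0.89844586  6.43818746] [-0.21502643  0.34122162 -0.01427559] 60.66192090511322 0.5404681273338391
top -80 9 [84.7 87.7 96.2] -24.1 -8.7 -66.9 -60.4
top -60 61 [83.5 89.2 93.9] -23.4 23.5 -59.8 -40.0
top -40 86 [84.5 89.1 94.8] -23.0 24.3 -39.7 -20.1
top -20 83 [84.6 90.1 95. ] -24.5 24.6 -19.9 -0.4
top 0 86 [85.3 90.5 95. ] -23.6 25.3 0.1 20.0
top 20 85 [84.5 89.4 95.6] -23.5 25.2 20.1 39.8
top 40 83 [84.4 89.  94.9] -23.4 25.8 40.1 59.2
top 60 85 [84.2 89.  94.6] -23.3 24.5 60.1 80.0
top 80 85 [85.  89.5 95.9] -23.3 26.6 80.6 99.8
top 100 80 [85.1 89.5 94.4] -22.3 24.2 100.5 119.9
top 120 86 [84.4 90.4 94.6] -23.7 24.1 120.0 140.0
top 140 39 [85.  89.8 93.3] -22.6 25.9 140.2 149.7
scene -160 43 [81.2 85.9 91.2] -25.9 19.0 -154.9 -140.8
scene -140 33 [84.6 89.9 92.1] -26.8 20.2 -139.3 -120.2
scene -120 64 [86.7 90.  96. ] -37.4 34.0 -118.6 -100.8
scene -100 31 [86.9 89.6 91.6] -21.0 20.6 -99.1 -81.3
scene -80 22 [85.7 88.9 91.3] -19.9 19.2 -78.0 -61.5
scene -60 25 [85.6 87.7 91.7] -17.9 21.5 -59.8 -41.2
scene -40 27 [85.6 88.8 91.2] -16.5 19.1 -39.9 -20.3
scene -20 22 [87.  89.  91.2] -10.8 21.0 -19.4 -0.3
scene 0 10 [87.3 87.9 90.9] -0.9 18.7 1.1 16.1
scene 40 4 [84.2 89.  92.3] -25.9 -22.3 41.4 54.6
offset [-12.5   0.   -0. ] rot [ 0.01  0.   -0.01]
```

Emit:
step_arm(plan=[{"offset":[-0.5,0,0],"rot":[0,0,0],"gripper":3},{"offset":[-1.2,0,0],"rot":[0,0,0],"gripper":3},{"offset":[-2,0,0],"rot":[0,0,0],"gripper":3},{"offset":[-2.8,0,0],"rot":[0,0,0],"gripper":3},{"offset":[-3.6,0,0],"rot":[0,0,0],"gripper":3},{"offset":[-4.4,0,0],"rot":[0,0,0],"gripper":3},{"offset":[-5.2,0,0],"rot":[0,0,0],"gripper":3},{"offset":[-6,0,0],"rot":[0,0,0],"gripper":3},{"offset":[-6.5,0,0],"rot":[0,0,0],"gripper":3},{"offset":[-6.5,0,0],"rot":[0,0,0],"gripper":3}])

```text
time_s: 10.95
eef_pos: [436.6, 194.0, 151.0]
ee_rot: [0.0, 0.475, 0.88, 0.0]
force: [-0.5, -2.3, 4.2]
grip_width: 0.54
grip_force: 60.6
```

```bash
python3 - <<'E'
from h import *
s=sense();print(s['eef_pos'],s['force'],s['wrist_torque'],s['grip_force'],s['grip_width'],s['ee_rot'])
along(world(cap('top')),80,100,'top')
E
```

```text
[436.58405448 193.9776019  150.95094748] [-0.46933992 -2.29317944  4.23580741] [-0.34156053  0.02561317 -0.08317721] 60.56347846984863 0.5397421038306669 [4.47074716e-04 4.74768083e-01 8.80110760e-01 3.43651896e-04]
top 0 25 [84.1 91.1 94.1] -22.8 -5.4 0.5 19.9
top 20 64 [85.5 90.1 94.7] -23.6 23.3 20.8 39.6
top 40 81 [85.3 89.6 94. ] -23.1 25.3 40.2 59.9
top 60 83 [84.  90.1 95.4] -23.1 25.0 60.0 79.9
top 80 80 [84.  90.  93.8] -23.0 24.9 80.2 99.6
top 100 81 [85.  89.4 94.3] -22.5 24.7 100.2 119.6
top 120 84 [85.4 89.5 94.3] -24.5 24.6 120.0 140.0
top 140 83 [84.2 89.8 94.5] -23.4 25.1 140.0 160.0
top 160 81 [84.2 90.4 95.7] -23.5 25.8 160.7 179.7
top 180 78 [84.4 89.  93. ] -23.6 26.0 180.2 199.9
top 200 63 [85.4 89.4 93.7] -23.5 25.2 200.1 215.3
```

Sliding cleanly and level. I'll raise the squeeze a little and go on.

Emit:
step_arm(plan=[{"offset":[-0.5,0,0],"rot":[0,0,0],"gripper":3},{"offset":[-1.2,0,0],"rot":[0,0,0],"gripper":3},{"offset":[-2,0,0],"rot":[0,0,0],"gripper":3},{"offset":[-2.8,0,0],"rot":[0,0,0],"gripper":3},{"offset":[-3.6,0,0],"rot":[0,0,0],"gripper":3},{"offset":[-4.4,0,0],"rot":[0,0,0],"gripper":3},{"offset":[-5.2,0,0],"rot":[0,0,0],"gripper":3},{"offset":[-5.8,0,0],"rot":[0,0,0],"gripper":3},{"offset":[-5.9,0,0],"rot":[0,0,0],"gripper":3},{"offset":[-5.9,0,0],"rot":[0,0,0],"gripper":3}], squeeze=80)

```text
time_s: 12.0
eef_pos: [468.8, 145.2, 151.1]
ee_rot: [0.0, 0.475, 0.88, 0.001]
force: [-1.2, 2.3, 7.7]
grip_width: 0.534
grip_force: 81.2
```

```bash
python3 - <<'E'
from h import *
s=sense();print(s['eef_pos'],s['force'],s['wrist_torque'],s['grip_force'],s['grip_width'],s['ee_rot'])
c=cap('top');P=world(c);along(P,80,100,'top');pickle.dump(c,open('end.pkl','wb'))
along(world(cap('scene')),80,100,'S')
# darkness profile along the board's axis: find pencil line
a=(P[...,:2]-[455,165.5])@A;b=(P[...,:2]-[455,165.5])@N
g=cv2.cvtColor(c['color'],cv2.COLOR_RGB2GRAY)
for lo in range(60,130,4):
    k=(P[...,2]>78)&(P[...,2]<100)&(abs(b)<20)&(a>=lo)&(a<lo+4)
    if k.sum(): print(lo,k.sum(),g[k].mean().round(0),end=' | ')
print('red end',np.nanmax(a[(P[...,2]>78)&(P[...,2]<100)&(abs(b)<25)&(a<350)]))
c0=pickle.load(open('top.pkl','rb'));P0=world(c0);a0=(P0[...,:2]-[455,165.5])@A;b0=(P0[...,:2]-[455,165.5])@N
k=(P0[...,2]>55)&(P0[...,2]<85)&(abs(b0)<17)&(abs(a0)<120);print('rail',a0[k].min(),a0[k].max())
z=cv2.resize(c['color'][140:250,200:345,::-1],None,fx=5,fy=5,interpolation=cv2.INTER_CUBIC);cv2.imwrite('pics/endc.png',z)
E
```

```text
[468.75895865 145.18497605 151.1279715 ] [-1.17693579  2.29620183  7.65157075] [ 0.24212652  0.33064678 -0.09840647] 81.16120219230652 0.5344483418330561 [2.69221171e-04 4.74678283e-01 8.80159145e-01 5.78278565e-04]
top 60 16 [84.1 88.7 91.9] -23.9 -12.5 64.1 79.9
top 80 45 [84.8 88.  94.8] -22.7 19.5 80.9 99.8
top 100 80 [83.9 89.1 93.9] -22.8 25.0 100.2 119.4
top 120 82 [85.1 89.1 93.6] -23.2 24.2 120.3 139.9
top 140 81 [83.9 89.2 93.3] -23.4 25.4 140.3 159.8
top 160 83 [84.1 89.2 94.4] -22.9 24.8 160.3 179.9
top 180 84 [84.6 88.6 94.1] -23.3 25.4 180.4 199.9
top 200 81 [84.4 88.9 94.1] -23.3 26.0 200.5 219.9
top 220 80 [83.3 89.1 93.9] -22.9 26.4 220.5 239.6
top 240 78 [84.5 89.7 93.7] -23.0 26.5 240.7 259.9
top 260 55 [84.6 89.1 94.7] -23.3 25.4 260.1 274.0
S -40 22 [81.4 85.  88.4] -23.5 19.7 -28.4 -20.1
S -20 36 [84.4 88.3 91.5] -26.0 21.5 -19.6 -0.7
S 0 45 [85.6 89.  96. ] -36.4 31.5 0.4 19.6
S 20 34 [85.6 89.1 93.3] -35.8 31.9 20.9 38.9
S 40 25 [85.7 88.3 91.3] -22.1 19.3 42.7 59.9
S 60 24 [84.2 87.8 90.3] -20.6 21.2 61.9 79.1
S 80 20 [86.6 89.  91.3] -18.9 21.3 80.7 98.9
S 100 19 [86.1 90.1 92.5] -13.9 20.0 101.5 118.4
S 120 15 [85.7 89.4 91.2] -8.2 21.9 120.7 139.5
S 140 7 [84.7 86.2 88.9] -2.2 19.1 140.0 149.6
S 160 4 [85.1 87.8 88.7] -26.0 -21.0 165.5 176.2
64 1 80.0 | 68 2 77.0 | 72 4 94.0 | 76 3 119.0 | 80 3 156.0 | 84 4 146.0 | 88 6 136.0 | 92 12 158.0 | 96 14 171.0 | 100 12 178.0 | 104 15 182.0 | 108 14 181.0 | 112 11 183.0 | 116 12 180.0 | 120 14 186.0 | 124 14 183.0 | 128 13 187.0 | red end 274.0483198485693
rail -89.70960592979678 90.0577641606415
```

View pics/endc.png

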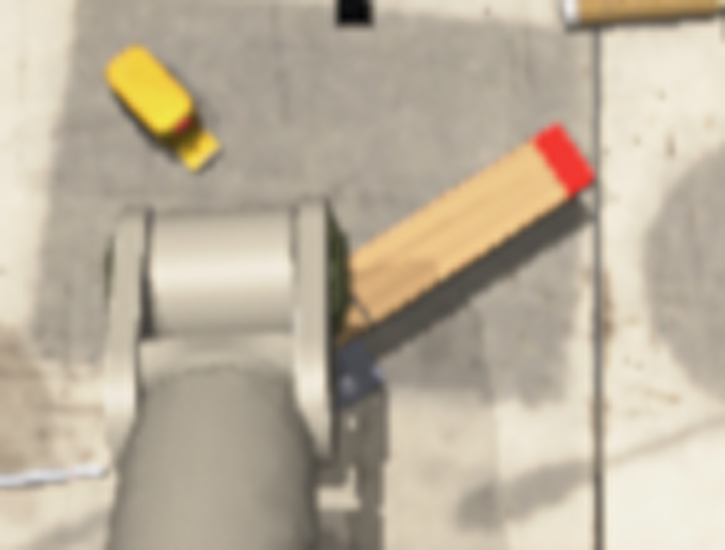

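The pencil line shows at about (358,308) in the crop, close to the rail's end. The numbers put it some 0.6 mm short, so I'll nudge and settle.

Emit:
step_arm(plan=[{"offset":[-0.07,0,0],"rot":[0,0,0],"gripper":3},{"offset":[-0.07,0,0],"rot":[0,0,0],"gripper":3},{"offset":[-0.07,0,0],"rot":[0,0,0],"gripper":3},{"offset":[-0.07,0,0],"rot":[0,0,0],"gripper":3},{"offset":[-0.07,0,0],"rot":[0,0,0],"gripper":3}])

```text
time_s: 12.6
eef_pos: [468.9, 144.9, 151.1]
ee_rot: [0.0, 0.475, 0.88, 0.001]
force: [-2.8, 4.3, 8.3]
grip_width: 0.535
grip_force: 81.2
```

```bash
python3 - <<'E'
from h import *
s=sense();print(s['eef_pos'],s['force'],s['wrist_torque'],s['grip_force'],(s['eef_pos'][:2]-[400.38,248.58])@A)
P=world(cap('top'));along(P,80,100,'t')
a=(P[...,:2]-[455,165.5])@A;b=(P[...,:2]-[455,165.5])@N
c=pickle.load(open('end.pkl','rb'))
E
```

```text
[468.90570709 144.93048985 151.11982074] [-2.82492938  4.32408956  8.25551662] [ 0.53906281  0.54317055 -0.07800573] 81.21330142021179 124.25347453079156
t 60 15 [85.5 89.9 93.6] -23.7 -13.9 64.1 79.7
t 80 43 [83.8 88.8 93.7] -22.7 18.0 80.7 99.7
t 100 82 [84.1 89.9 94.9] -23.2 24.6 100.1 120.0
t 120 85 [85.2 90.8 95.7] -22.9 26.4 120.2 139.9
t 140 79 [85.1 89.7 95.2] -23.6 25.9 140.2 160.0
t 160 79 [84.  88.9 94.2] -23.3 26.0 160.4 179.9
t 180 84 [83.1 88.9 92.6] -23.7 25.3 180.1 199.9
t 200 79 [85.1 88.8 94. ] -22.9 24.7 200.3 219.8
t 220 80 [84.2 88.5 94.4] -23.6 25.0 220.9 239.8
t 240 78 [84.2 88.3 94.2] -22.8 26.5 240.0 259.8
t 260 56 [84.7 89.3 93.4] -23.2 26.8 260.0 274.1
```

Emit:
step_arm(plan=[{"offset":[-0.06,0,0],"rot":[0,0,0],"gripper":3},{"offset":[-0.06,0,0],"rot":[0,0,0],"gripper":3},{"offset":[-0.06,0,0],"rot":[0,0,0],"gripper":3},{"offset":[-0.06,0,0],"rot":[0,0,0],"gripper":3},{"offset":[-0.06,0,0],"rot":[0,0,0],"gripper":3},{"offset":[-0.06,0,0],"rot":[0,0,0],"gripper":3}])

```text
time_s: 13.25
eef_pos: [469.2, 144.5, 151.1]
ee_rot: [-0.0, 0.475, 0.88, 0.001]
force: [-3.7, 4.5, 8.3]
grip_width: 0.532
grip_force: 81.2
```

```bash
python3 -c "
from h import *
print(finish_job())"
```

```text
the job is handed in; nothing more can be done
None
```

I've handed the job in: the board is held level on the rest, with its pencil line over the yellow end to within about 1 mm by my measurements; no verdict came back.

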